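Roll the dice tube into its cradle

ROBOT

A 6-joint arm with a two-finger parallel gripper is mounted at the origin on the work surface. World frame = base frame: x ahead of the robot, y to its left, z up, the work surface at z = 0. Lengths are in m, angles in rad, forces in N, time in s.
With the tool pointing down it reaches from about 0.275 to 0.825 m from the base axis. Payload 4.9 kg.
Tool frame: the origin (TCP) lies on the centre line of the jaws, within the pads' length; the fingertips stand 8 mm ahead of it and the grasp point (between the pads) lies 11 mm behind it (env.tip_extent is the distance from the TCP to the fingertips, in m); z points along the fingers, y is the line along which they close (so a half turn about z gives the same grasp; the last joint's range is limited). The gripper opens to 85 mm and grips with 20 to 120 N. Pads are 22 mm wide; open, the fingers measure 114 mm over their backs; the gripper's body (76 mm by 85 mm) begins 54 mm behind the grasp point. The pads swing forward as they close: fully open they stand 13 mm farther back than shut.
Start: joints at [1.207, 0.326, -0.193, 1.052, 0, 1.437], TCP at [0.125, 0.536, 0.239] pointing down, gripper open.
Joint ranges: [-2.65, 2.65], [-0.97, 1.79], [-1.3, 1.35], [-1.93, 2.1], [-1.47, 1.37], [-3.14, 3.14]. Speed limits (rad/s): [2.57, 2.57, 3.14, 3.14, 3.14, 3.14].

INTERFACE

Orientations are given as a unit quaternion [x, y, z, w].
In Python, from station import env gives the robot as it stands.
- The arm moves only by the shell command python3 -m jog 'ROWS'. ROWS is text: rows parted by semicolons, each of 7 numbers parted by spaces: the shift along the tool's x, y, z in m, then the turn, a rotation vector about the tool's x, y, z in degrees, then the opening, from 0 (shut) to 1 (fully open). A call has 1 to 20 rows; each row is the pose to reach, as a shift and turn from the pose commanded when the call began, along the tool's axes at that moment; what a row does not reach only later rows make up. A row lasts 1/12 s, in which the tool goes at most 41.7 mm and 7.16 degrees, less where a joint would pass 70% of its speed; a pose out of reach is approached as far as the arm can. A call with a gripper value outside its range is refused whole. The fingers move at their own pace and stop on an object; the grip force is fixed at half the most. Time passes only in rows, so rows that repeat a pose let the fingers close. It gives the time, the measured TCP pose, the force, the opening and the grip force at its end, in the units of the state.
- env.read_state(): the state, without advancing time (a new reading comes with each control period).
- env.camera(name): name is "scene" or "top"; returns a dict with "frame" (420x560x3 uint8, red, green, blue), "fovy" (degrees; the focal length in pixels is half the picture's height over the tangent of half this angle, whatever the lens; pixels are square), "cx", "cy" (the principal point, pixels), "dist" ([k1, k2, p1, p2, k3] as OpenCV has them; the pictures are not rectified), "cam_to_world" (4x4, takes a point from camera to world coordinates). Camera axes: x right, y up, looking along -z (the intrinsics and any distortion apply to the point x, -y, -z); pixel columns grow to the right and rows downward; lengths in m; the calibration is good to about 2 mm. A picture is of the moment at which its call begins. There is no depth.
- env.job_done(): hands the job in; it is judged then, once.
The state is a dict: "time_s": time; "q": joint angles; "qd": joint speeds; "effort": joint torques, N m; "eef_pos": TCP position; "orientation": TCP orientation; "ft_force": force on the tool from outside, world axes, zero at the start; "ft_torque": the same for the moment, N m; "opening": finger opening in m; "finger_force": force on a finger pad.
Only numpy, scipy, OpenCV 4.12 (cv2) and the standard library are available. Lean on these libraries where they do the work, as an engineer would, in place of code of your own. Each camera call takes 0.05 s, during which the arm holds its last target. There are 200 camera calls.

TASK

The silver dice tube has been left loose on its side on the birch ledge. Roll it gently along the ledge with your fingertips, without gripping it or picking it up, over the sloping side of the low walnut cradle and into the V groove, so that it lies seated along the groove, centred with both ends overhanging about equally, and at rest. Leave the dice, the cup, the meeple and the ring dish where they are.

Things in the scene. Friction and masses are not known exactly. Their poses are not given: they have to be found in the camera images.
- tube: silver aluminium tube with knurled twist cap, on its side, loose: a plain cylinder 40 mm in diameter, 130 mm long, 85 to 170 g. Origin mid-length on its axis, 20 mm above the ledge at the start. x along the axis (cap at +x); z starts upward, blue line there, and turns as it rolls. Starts left or right of the cradle, up to 0.35 rad off the groove's direction. Free, it stops rolling within some centimetres
- cradle: low dark walnut V cradle screwed to the ledge, fixed: 90 mm long (x, along the groove), 104 mm across (y), 9.5 mm high; origin at the centre of its underside, z up. V groove with faces at 30 degrees to level, bottom 1.5 mm above the ledge, open at both ends; lips 14 mm either side of the middle; outside them (2.6 mm flat) slopes of 15 degrees run down to the ledge, 52 mm from the middle
- cradle_seat (a point): where the tube's middle is when it lies seated and centred in the groove: over the cradle's middle, 24.6 mm above the ledge; each tube end then overhangs the cradle by 20 mm. Axes as the cradle's
- cup: steel dice cup, upright, 77 mm in diameter at the rim, 88 mm high, 170 g, on the other side of the cradle from the tube; origin at the centre of its underside. A bystander
- dish: white ceramic ring dish, 86 mm in diameter, 22 mm high, with a gold ring in it, at the far side of the cradle from the robot; origin at the centre of its underside. A bystander
- meeple: standing wooden meeple, 40 mm wide, 16 mm thick, 44 mm high; origin at the centre of its underside. A bystander
- die_red: hard plastic die, red, far left, towards the robot, 20 mm cube; origin at the centre of its underside. A bystander
- die_blue: hard plastic die, blue, far right, towards the robot, 20 mm cube; origin at the centre of its underside. A bystander
- die_green: hard plastic die, green, beyond the cradle, 20 mm cube; origin at the centre of its underside. A bystander
- die_yellow: hard plastic die, yellow, beyond the cradle, 20 mm cube; origin at the centre of its underside. A bystander
- die_black: hard plastic die, black, beyond the cradle, 20 mm cube; origin at the centre of its underside. A bystander
Mind the look-alikes: they are no part of the job. Several things look just like the tube: the one meant starts farthest to the robot's left.

How it is judged:
By the outcome, as a careful person would: the job done as asked, in the order asked, and still so for the second after the job is handed in, with the robot touching nothing.
It also fails if it takes over 67 s, if anything falls off the work surface, if the arm or the gripper's body presses on something with over 40 N, if the wrist force passes 120 N, or if a joint passes its speed limit or range.

## Working session

There is one attempt and no reset: what is moved stays moved. The work goes in short steps, Python scripts to look and compute and a shell command to move; the robot and the scene stay as the last step left them, time stands still between calls to the robot, and variables do not carry over. Pictures are saved under pics/ and viewed, at most 10 in all, crops included, and the job is handed in when it is done.

```bash
mkdir -p pics; ls
python3 - <<'E'
from station import env
import cv2
for n in("scene","top"):
    c=env.camera(n); cv2.imwrite(f"pics/{n}0.png",c["frame"][:,:,::-1]); print(n,c["fovy"],c["cx"],c["cy"],c["dist"],c["cam_to_world"])
s=env.read_state(); print(s["time_s"],s["eef_pos"],s["orientation"],s["opening"],env.tip_extent)
E
```

```text
pics
scene 54.668794919613205 283.3196862377945 207.8775124567757 [0.02443961 0.         0.         0.         0.        ] [[ 0.7507151  -0.3305388   0.57198859  1.07569188]
 [ 0.66016573  0.34303419 -0.6682131  -0.58805548]
 [ 0.02465871  0.87924493  0.47573133  0.50550019]
 [ 0.          0.          0.          1.        ]]
top 47.98798670573279 279.16789236154466 210.23194542205033 [0.03532103 0.         0.         0.         0.        ] [[ 0.02549306  0.97986819 -0.19801121  0.30051224]
 [-0.99965157  0.02634337  0.00166074  0.00658038]
 [ 0.00684359  0.19789988  0.98019835  1.37552975]
 [ 0.          0.          0.          1.        ]]
0.1 [0.12506912 0.53507592 0.23859481] [ 1.14638678e-01  9.93406957e-01 -7.40794707e-04 -2.06743141e-04] 0.08553664337658677 0.008
```

View pics/scene0.png

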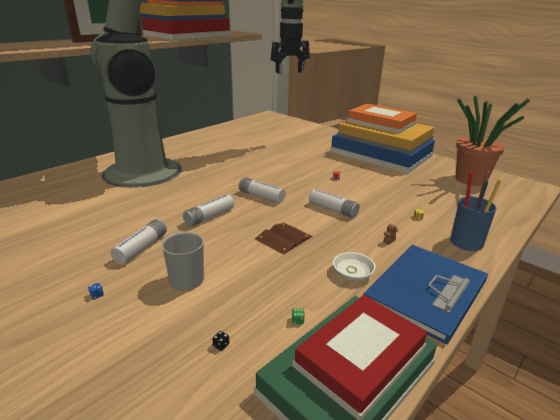

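View pics/top0.png

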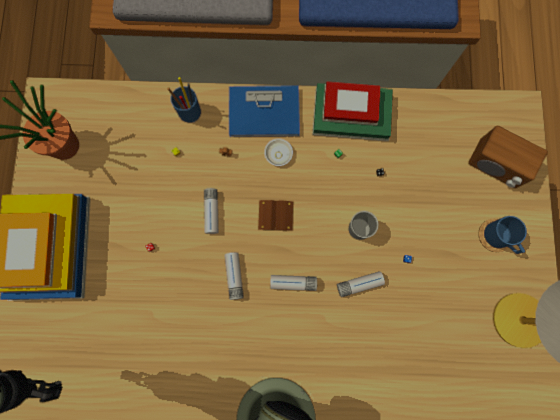

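```bash
cat > h.py <<'E'
from station import env
import cv2, numpy as np
def intr(c):
    f=210/np.tan(np.radians(c["fovy"]/2)); return np.array([[f,0,c["cx"]],[0,f,c["cy"]],[0,0,1]])
def ray(c,uv,z):
    p=cv2.undistortPoints(np.float64(uv).reshape(-1,1,2),intr(c),np.float64(c["dist"])).reshape(-1,2)
    T=np.array(c["cam_to_world"]); d=np.c_[p[:,0],-p[:,1],-np.ones(len(p))]@T[:3,:3].T
    return T[:3,3]+d*((z-T[2,3])/d[:,2])[:,None]
def proj(c,P):
    T=np.linalg.inv(np.array(c["cam_to_world"])); q=np.atleast_2d(P)@T[:3,:3].T+T[:3,3]
    q=q*[1,-1,-1]; return cv2.projectPoints(q,np.zeros(3),np.zeros(3),intr(c),np.float64(c["dist"]))[0].reshape(-1,2)
def blob(c,mask,box,fill=0):
    u0,u1,v0,v1=box; m=np.zeros_like(mask); m[v0:v1,u0:u1]=mask[v0:v1,u0:u1]
    m=cv2.morphologyEx(m,cv2.MORPH_CLOSE,np.ones((3,3),np.uint8))
    cs=cv2.findContours(m,cv2.RETR_EXTERNAL,cv2.CHAIN_APPROX_NONE)[0]
    return max(cs,key=cv2.contourArea).reshape(-1,2)
def sat(c):
    h=cv2.cvtColor(c["frame"],cv2.COLOR_RGB2HSV); return (h[...,1]<70).astype(np.uint8)*255
def rect(P):
    r=cv2.minAreaRect(np.float32(P[:,:2]*1000)); b=cv2.boxPoints(r); 
    e=[b[1]-b[0],b[2]-b[1]]; l=max(e,key=np.linalg.norm); a=np.arctan2(l[1],l[0]); a=(a+np.pi/2)%np.pi-np.pi/2
    return np.array(r[0]).round(1),sorted(np.round(r[1],1)),round(float(a),3)
E
python3 - <<'E'
from h import *
c=env.camera("top"); s=env.camera("scene")
f=c["frame"]; h=cv2.cvtColor(f,cv2.COLOR_RGB2HSV)
for n,b in dict(A=(195,222,182,240),B=(222,246,248,304),C=(265,322,270,296),D=(332,390,268,302)).items():
    k=blob(c,sat(c),b); print(n,rect(ray(c,k,0.02)),k.min(0),k.max(0))
dark=((h[...,2]<125)).astype(np.uint8)*255
k=blob(c,dark,(250,302,192,238)); print("cradle",rect(ray(c,k,0.004)),k.min(0),k.max(0))
k=blob(s,sat(s),(300,365,180,222)); print("A scene",rect(ray(s,k,0.02)))
h=cv2.cvtColor(s["frame"],cv2.COLOR_RGB2HSV)
k=blob(s,((h[...,2]<125)).astype(np.uint8)*255,(250,320,215,255)); print("cradle scene",rect(ray(s,k,0.004)))
a=cv2.resize(f[175:310,190:400],None,fx=3.8,fy=3.8,interpolation=cv2.INTER_CUBIC); cv2.imwrite("pics/crop1.png",a[:600,:,::-1])
E
```

```text
A (array([568.8, 205.1]), [np.float64(38.1), np.float64(134.8)], 0.057) [204 188] [217 233]
B (array([382. , 129.7]), [np.float64(38.4), np.float64(131.1)], 0.16) [225 253] [242 299]
C (array([366.2, -40.4]), [np.float64(38.4), np.float64(131.4)], 1.552) [270 275] [316 290]
D (array([ 368. , -232.7]), [np.float64(38.1), np.float64(133.5)], -1.264) [337 272] [384 296]
cradle (array([563.2,  14.5]), [np.float64(90.4), np.float64(103.7)], -1.544) [258 200] [293 230]
A scene (array([562.3, 206.9]), [np.float64(78.4), np.float64(163.0)], 0.073)
cradle scene (array([562. ,  10.5]), [np.float64(97.0), np.float64(100.0)], 1.564)
```

View pics/crop1.png

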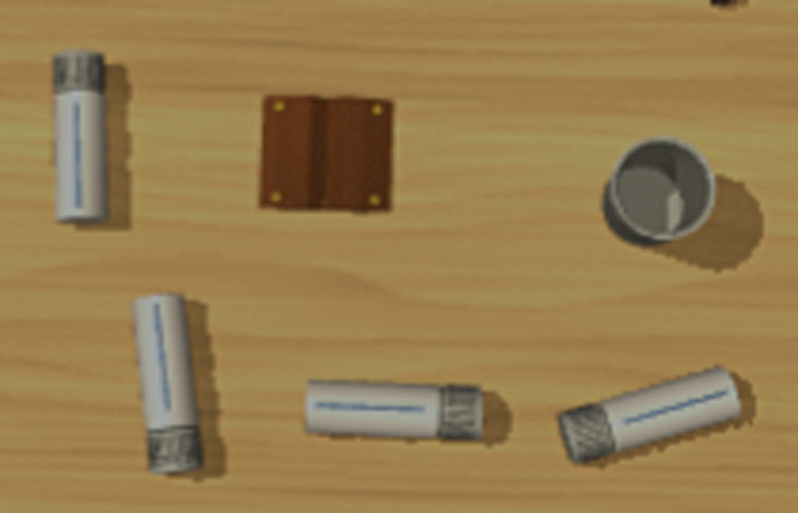

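Tube candidates in the top view are A (210,211), B (234,275), C (293,283) and D (361,285). A lies farthest left (y≈0.205 m, against 0.130, -0.040 and -0.233), so A is the tube meant. It is left of the cradle at (276,215), and its cap points away from the robot. Next I'll refine the yaws.

```bash
cat >> h.py <<'E'
def tube(c,box):
    k=blob(c,sat(c),box); P=ray(c,k,0.02)[:,:2]; r=rect(P)
    vx,vy=cv2.fitLine(np.float32(cv2.findNonZero(cv2.drawContours(np.zeros((420,560),np.uint8),[k.reshape(-1,1,2)],-1,255,-1)).reshape(-1,2)@np.eye(2)),cv2.DIST_L2,0,.01,.01)[:2].ravel()
    m=k.mean(0); q=ray(c,[m-15*np.array([vx,vy]),m+15*np.array([vx,vy])],0.02); d=q[1]-q[0]; d=d if d[0]>0 else -d
    return r, "yaw %.3f"%np.arctan2(d[1],d[0])
E
python3 - <<'E'
from h import *
c=env.camera("top"); f=c["frame"]; print(tube(c,(195,222,182,240)))
h=cv2.cvtColor(f,cv2.COLOR_RGB2HSV)
# screws: bright pixels on dark board
sub=f[202:229,260:292].astype(int); L=sub[...,1]
S=[]
for (u,v) in [(280,106),(377,110),(276,197),(375,200)]:
    u,v=u/3.8+190,v/3.8+175; u0,v0=int(round(u)),int(round(v)); w=f[v0-2:v0+3,u0-2:u0+3,1].astype(float); w=np.clip(w-w.min()-15,0,None)
    yy,xx=np.mgrid[v0-2:v0+3,u0-2:u0+3]; S.append([(w*xx).sum()/w.sum(),(w*yy).sum()/w.sum()])
P=ray(c,S,0.005)[:,:2]; print(np.round(S,1),P.round(4),P.mean(0))
g=P[0]+P[1]-P[2]-P[3]; print("groove yaw",np.arctan2(g[1],g[0])); g=P[0]+P[2]-P[1]-P[3]; print(np.arctan2(-g[0],g[1]))
s=env.read_state(); print(s["eef_pos"])
E
```

```text
((array([568.8, 205.1]), [np.float64(37.9), np.float64(134.9)], 0.057), 'yaw 0.091')
[[263.  202.4]
 [288.8 203.4]
 [262.  226.6]
 [288.4 228. ]] [[ 0.5997  0.0529]
 [ 0.5989 -0.0238]
 [ 0.5268  0.0535]
 [ 0.5247 -0.0241]] [0.56252269 0.01460565]
groove yaw -0.0020524531189564017
-0.018539681242090007
[0.12518148 0.53530926 0.23890309]
```

```bash
python3 -m jog '-0.492 -0.157 0 0 0 73 1;-0.492 -0.157 0 0 0 73 1;-0.492 -0.157 0 0 0 73 1;-0.492 -0.157 0 0 0 73 1;-0.492 -0.157 0 0 0 73 1;-0.492 -0.157 0 0 0 73 1;-0.492 -0.157 0 0 0 73 1;-0.492 -0.157 0 0 0 73 1;-0.492 -0.157 0 0 0 73 1;-0.492 -0.157 0 0 0 73 1;-0.492 -0.157 0 0 0 73 1;-0.492 -0.157 0 0 0 73 1;-0.492 -0.157 0.1 0 0 73 1;-0.492 -0.157 0.12 0 0 73 1;-0.492 -0.157 0.14 0 0 73 1;-0.492 -0.157 0.14 0 0 73 1;-0.492 -0.157 0.14 0 0 73 1;-0.492 -0.157 0.14 0 0 73 1'
python3 - <<'E'
from h import *
from scipy.spatial.transform import Rotation as R
s=env.read_state(); print(s["q"],s["opening"],env.tip_extent); print(R.from_quat(s["orientation"]).as_matrix().round(3))
E
```

```text
time_s: 1.75
eef_pos: [0.5679, 0.2703, 0.0985]
orientation: [0.683, 0.73, -0.001, -0.001]
ft_force: [0.5, 0.1, 1.0]
opening: 0.0853
finger_force: 0.0
[ 3.26921804e-01  5.88708113e-01 -1.55010736e-01  8.29504970e-01
  3.66936537e-05  1.83102116e+00] 0.08533814040312947 0.008
[[-0.067  0.998 -0.002]
 [ 0.998  0.067 -0.001]
 [-0.001 -0.002 -1.   ]]
```

```bash
python3 -m jog '0 0 0.03 0 0 0 1;0 0 0.05 0 0 0 1;0 0 0.065 0 0 0 1;0 0 0.076 0 0 0 1;0 0 0.076 0 0 0 1;0 0 0.076 0 0 0 1'
python3 - <<'E'
from h import *
s=env.camera("scene"); a=cv2.resize(s["frame"][110:260,230:430],None,fx=4,fy=4,interpolation=cv2.INTER_CUBIC); cv2.imwrite("pics/c2.png",a[:,:,::-1])
E
```

```text
time_s: 2.25
eef_pos: [0.5694, 0.2711, 0.0246]
orientation: [0.683, 0.73, 0.001, 0.0]
ft_force: [-0.1, 0.0, 0.6]
opening: 0.0851
finger_force: 0.0
```

View pics/c2.png

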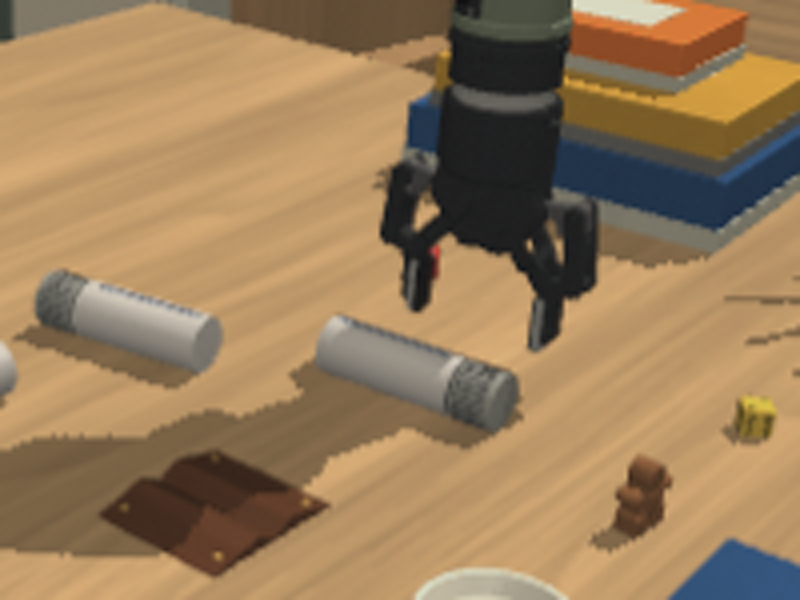

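The fingers stand behind tube A. The tips are at crop (540,348) and (415,308), which is scene pixels (365,197) and (334,187). Next I'll check how high the tips are.

Run:
```python
from h import *
s=env.camera("scene")
for z in (0,.01,.02,.03,.04): print(z,proj(s,[[.617,.274,z],[.522,.268,z]]).round(1).tolist())
print(env.read_state()["eef_pos"])
```

```text
0 [[363.3, 206.8], [332.6, 196.3]]
0.01 [[363.8, 203.5], [332.9, 193.1]]
0.02 [[364.2, 200.1], [333.2, 189.8]]
0.03 [[364.7, 196.7], [333.5, 186.5]]
0.04 [[365.2, 193.3], [333.8, 183.2]]
[0.56999301 0.27123646 0.02522584]
```

Open tips stand about 3 mm above the TCP. I'll lower by 14 mm and start rolling slowly, with a slight counter-yaw.

```bash
python3 -m jog '0 0 0.007 0 0 0 1;0 0 0.014 0 0 0 1;-0.01 0 0.014 0 0 0 1;-0.02 0 0.014 0 0 0 1;-0.026 0 0.014 0 0 0 1;-0.03 0 0.014 0 0 0 1;-0.033 0 0.014 0 0 0 1;-0.036 0 0.014 0 0 1 1;-0.039 0 0.014 0 0 2 1;-0.042 0 0.014 0 0 3 1;-0.045 0 0.014 0 0 4 1;-0.048 0 0.014 0 0 5 1;-0.051 0 0.014 0 0 6 1;-0.054 0 0.014 0 0 7 1;-0.057 0 0.014 0 0 8 1;-0.06 0 0.014 0 0 8 1;-0.063 0 0.014 0 0 8 1;-0.066 0 0.014 0 0 8 1;-0.066 0 0.014 0 0 8 1'
cat > look.py <<'E'
import sys
from h import *
from scipy.spatial.transform import Rotation as R
n=sys.argv[1]; b=[int(a) for a in sys.argv[2:6]]
c=env.camera("top"); s=env.read_state(); m=R.from_quat(s["orientation"]).as_matrix()
try: print(tube(c,b))
except Exception as e: print(e)
print(s["time_s"],s["eef_pos"].round(4),"toolyaw",np.arctan2(m[1,1],m[0,1]).round(3),s["ft_force"].round(1))
u,v=205,170; a=cv2.resize(c["frame"][v:v+90,u:u+110],None,fx=6,fy=6,interpolation=cv2.INTER_CUBIC); cv2.imwrite(f"pics/{n}.png",a[:,:,::-1])
E
python3 look.py l1 195 250 180 240
```

```text
time_s: 3.93
eef_pos: [0.573, 0.2041, 0.0093]
orientation: [0.733, 0.681, -0.0, 0.0]
ft_force: [0.1, -0.5, -0.5]
opening: 0.0852
finger_force: 0.0
((array([573.4, 197.8]), [np.float64(105.5), np.float64(177.8)], 0.06), 'yaw 0.065')
3.9833 [0.573  0.2044 0.0093] toolyaw -0.073 [-0.   0.4 -0.7]
```

View pics/l1.png

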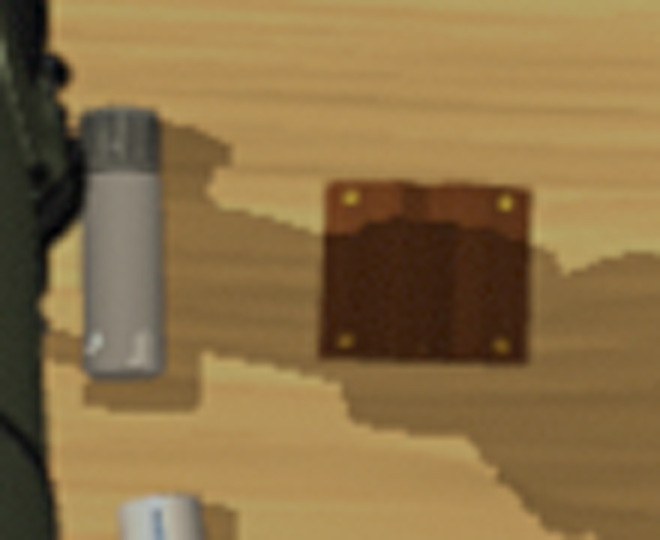

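```bash
sed -i 's/return (h\[...,1\]<70).*/return ((h[...,1]<80)\&(h[...,2]>105)).astype(np.uint8)*255/' h.py
python3 -m jog '-0.004 0 0 0 0 0 1;-0.008 0 0 0 0 0 1;-0.012 0 0 0 0 0 1;-0.015 0 0 0 0 0 1;-0.0175 0 0 0 0 0 1;-0.02 0 0 0 0 0 1;-0.0225 0 0 0 0 0 1;-0.025 0 0 0 0 0 1;-0.0275 0 0 0 0 0 1;-0.03 0 0 0 0 0 1;-0.0325 0 0 0 0 0 1;-0.035 0 0 0 0 0 1;-0.0375 0 0 0 0 0 1;-0.04 0 0 0 0 0 1;-0.0425 0 0 0 0 0 1;-0.045 0 0 0 0 0 1;-0.0475 0 0 0 0 0 1;-0.05 0 0 0 0 0 1;-0.05 0 0 0 0 0 1'
python3 look.py l2 212 256 180 240
```

```text
time_s: 5.57
eef_pos: [0.5693, 0.1544, 0.0093]
orientation: [0.733, 0.681, -0.0, 0.0]
ft_force: [-0.6, 0.5, 0.2]
opening: 0.0856
finger_force: 0.0
((array([559.1, 114.1]), [np.float64(38.0), np.float64(98.2)], 0.039), 'yaw -0.023')
5.6167 [0.5693 0.1546 0.0093] toolyaw -0.073 [-0.2 -0.2 -0.1]
```

View pics/l2.png

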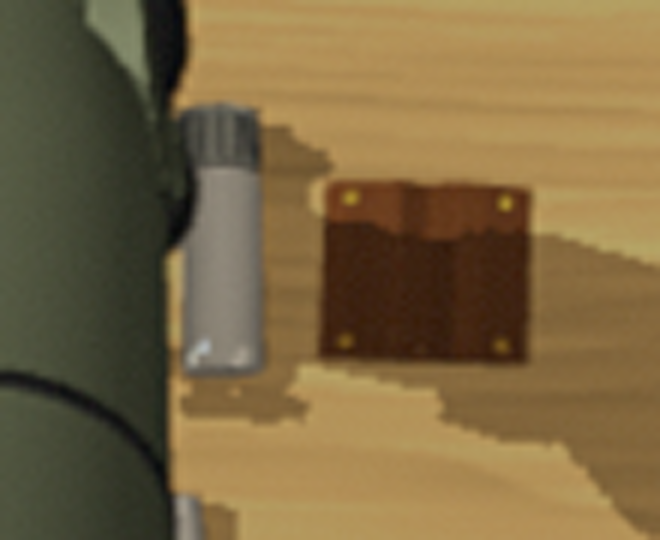

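```bash
python3 -m jog '-0.004 0 0 0 0 0 1;-0.007 0 0 0 0 0 1;-0.009 0 0 0 0 0 1;-0.011 0 0 0 0 0 1;-0.013 0 0 0 0 0 1;-0.015 0 0 0 0 0 1;-0.017 0 0 0 0 0 1;-0.019 0 0 0 0 0 1;-0.021 0 0 0 0 0 1;-0.023 0 0 0 0 0 1;-0.025 0 0 0 0 0 1;-0.027 0 0 0 0 0 1;-0.029 0 0 0 0 0 1;-0.031 0 0 0 0 0 1;-0.033 0 0 0 0 0 1;-0.035 0 0 0 0 0 1;-0.037 0 0 0 0 0 1;-0.039 0 0 0 0 0 1;-0.041 0 0 0 0 0 1;-0.043 0 0 0 0 0 1'
python3 -m jog '-0.002 0 0 0 0 0 1;-0.004 0 0 0 0 0 1;-0.006 0 0 0 0 0 1;-0.008 0 0 0 0 0 1;-0.01 0 0 0 0 0 1;-0.012 0 0 0 0 0 1;-0.014 0 0 0 0 0 1;-0.014 0 0 0 0 0 1;-0.014 0 0 0 0 0 1'
python3 look.py l3 230 275 180 240
```

```text
time_s: 7.28
eef_pos: [0.5662, 0.1118, 0.0093]
orientation: [0.732, 0.681, -0.0, 0.0]
ft_force: [-0.0, 0.1, 0.5]
opening: 0.0854
finger_force: 0.1
time_s: 8.03
eef_pos: [0.5652, 0.0978, 0.0093]
orientation: [0.732, 0.681, -0.0, 0.0]
ft_force: [-0.2, 0.5, 0.4]
opening: 0.0854
finger_force: 0.3
((array([564.6,  57.5]), [np.float64(19.2), np.float64(107.3)], -0.041), 'yaw -0.009')
8.0833 [0.5651 0.0978 0.0092] toolyaw -0.073 [-1.4  0.5  0.5]
```

View pics/l3.png

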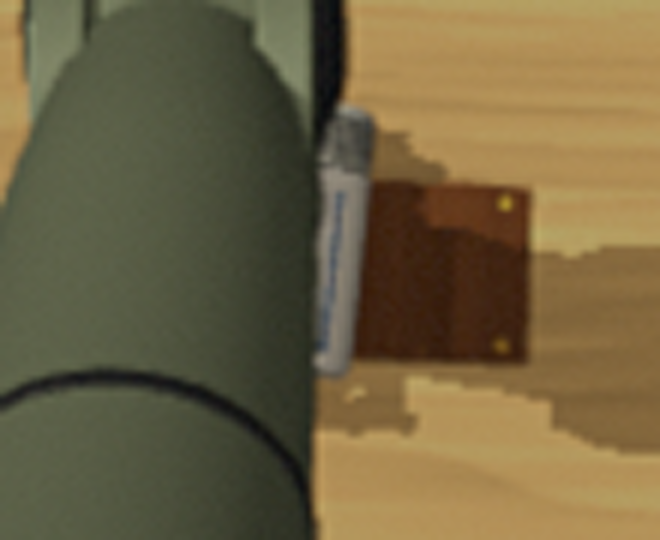

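The tube lies at the cradle's foot with its yaw following the fingers (crop (345,240), blue line showing). Now I'll straighten it to the groove and climb slowly.

```bash
python3 -m jog '-0.002 0 -0.001 0 0 -1 1;-0.004 0 -0.002 0 0 -2 1;-0.006 0 -0.002 0 0 -3 1;-0.008 0 -0.002 0 0 -3.6 1;-0.01 0 -0.002 0 0 -3.6 1;-0.012 0 -0.002 0 0 -3.6 1;-0.014 0 -0.002 0 0 -3.6 1;-0.016 0 -0.002 0 0 -3.6 1;-0.018 0 -0.002 0 0 -3.6 1;-0.02 0 -0.002 0 0 -3.6 1;-0.022 0 -0.002 0 0 -3.6 1;-0.024 0 -0.002 0 0 -3.6 1;-0.026 0 -0.002 0 0 -3.6 1;-0.028 0 -0.002 0 0 -3.6 1;-0.03 0 -0.002 0 0 -3.6 1;-0.031 0 -0.002 0 0 -3.6 1;-0.032 0 -0.002 0 0 -3.6 1'
python3 look.py l4 240 290 180 240
python3 -m jog '-0.001 0 0 0 0 0 1;-0.002 0 0 0 0 0 1;-0.003 0 0 0 0 0 1;-0.004 0 0 0 0 0 1;-0.005 0 0 0 0 0 1;-0.006 0 0 0 0 0 1;-0.007 0 0 0 0 0 1;-0.008 0 0 0 0 0 1;-0.008 0 0 0 0 0 1;-0.008 0 0 0 0 0 1'
python3 look.py l5 240 290 180 240
```

```text
time_s: 9.5
eef_pos: [0.5627, 0.0657, 0.0112]
orientation: [0.711, 0.703, -0.0, 0.0]
ft_force: [1.2, 2.6, 1.9]
opening: 0.0859
finger_force: 1.2
((array([561.5,  20.6]), [np.float64(8.8), np.float64(98.3)], 0.027), 'yaw 0.023')
9.55 [0.5626 0.0653 0.0111] toolyaw -0.01 [-0.9  0.9  1.1]
time_s: 10.38
eef_pos: [0.5628, 0.058, 0.0113]
orientation: [0.711, 0.704, -0.0, 0.0]
ft_force: [-0.3, -0.4, 0.4]
opening: 0.0851
finger_force: 0.0
((array([560.4,   5.8]), [np.float64(14.7), np.float64(95.3)], 0.027), 'yaw 0.006')
10.4333 [0.5628 0.0581 0.0113] toolyaw -0.01 [-0.4  0.9 -0.5]
```

View pics/l5.png

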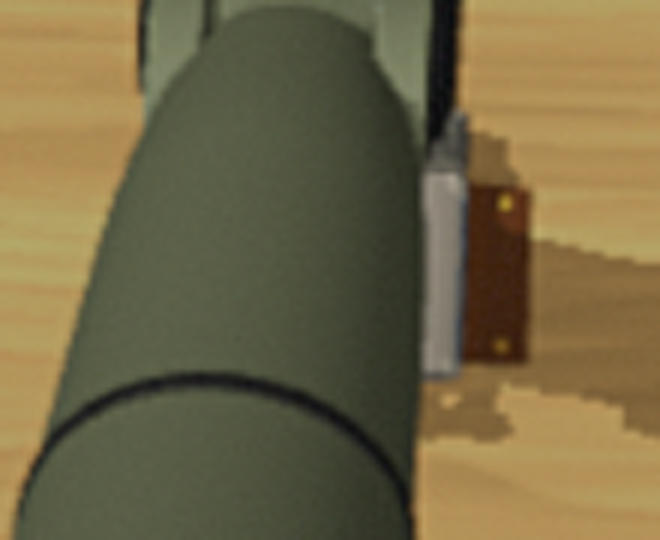

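The tube has dropped into the groove: its right edge is at crop column 465, the lip is covered, and finger force is zero. I'll back off and clear the view to measure it.

```bash
python3 -m jog '0.005 0 0 0 0 0 1;0.015 0 0 0 0 0 1;0.03 0 0 0 0 0 1;0.05 0 -0.02 0 0 0 1;0.08 0 -0.05 0 0 0 1;0.11 0 -0.08 0 0 0 1;0.14 0 -0.1 0 0 0 1;0.17 0 -0.1 0 0 0 1;0.19 0 -0.1 0 0 0 1;0.19 0 -0.1 0 0 0 1;0.19 0 -0.1 0 0 0 1'
cat > fin.py <<'E'
from h import *
c=env.camera("top"); f=c["frame"]; h=cv2.cvtColor(f,cv2.COLOR_RGB2HSV)
sil=((h[...,1]<80)).astype(np.uint8)*255
k=blob(c,sil,(258,295,184,246)); print(rect(ray(c,k,0.0246)),k.min(0),k.max(0))
P=ray(c,k,.0246)[:,:2]; print("x ends",P[:,0].min(),P[:,0].max(),"y",P[:,1].min(),P[:,1].max())
# predicted outline for a tube seated at cradle centre
ang=np.linspace(0,2*np.pi,40)
for dx in(0,.005,.01):
  Q=np.array([[.5625+dx+e,.0145+.02*np.cos(a),.0246+.02*np.sin(a)] for e in(-.065,.065) for a in ang]); q=proj(c,Q); print(dx,q.min(0).round(1),q.max(0).round(1))
a=cv2.resize(f[170:260,225:335],None,fx=6,fy=6,interpolation=cv2.INTER_CUBIC)
s=env.camera("scene")["frame"][185:265,235:345]; b=cv2.resize(s,None,fx=6,fy=6,interpolation=cv2.INTER_CUBIC)
cv2.imwrite("pics/f%d.png"%int(env.read_state()["time_s"]*10),cv2.resize(np.vstack([a[60:480],b])[:,:,::-1],None,fx=.65,fy=.65))
E
python3 fin.py; ls pics
```

```text
time_s: 11.35
eef_pos: [0.564, 0.2499, 0.1112]
orientation: [0.71, 0.705, -0.0, 0.0]
ft_force: [0.3, 0.4, -0.7]
opening: 0.0854
finger_force: 0.0
(array([574.4,  16.4]), [np.float64(40.6), np.float64(131.2)], 0.024) [268 188] [282 232]
x ends 0.5083879578081134 0.6404259526692058 y -0.0053273251176184575 0.03548860120151845
0 [268.  190.5] [282.9 236.9]
0.005 [268.1 188.8] [283.  235.2]
0.01 [268.1 187.2] [283.  233.5]
c2.png
crop1.png
f114.png
l1.png
l2.png
l3.png
l4.png
l5.png
scene0.png
top0.png
```

View pics/f114.png

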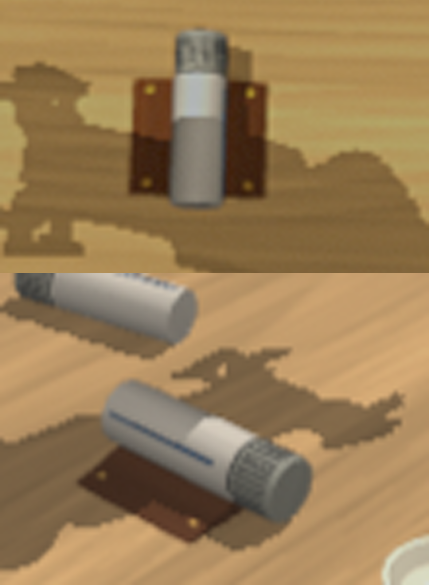

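Top view: the tube lies seated and parallel in the groove, spanning crop rows 30 to 208, while the cradle spans rows 78 to 196. It sits about 9 to 10 mm too far toward +x. I'll nudge the cap end back with shut fingertips, after measuring the dish for clearance.

```bash
python3 - <<'E'
from h import *
c=env.camera("top"); h=cv2.cvtColor(c["frame"],cv2.COLOR_RGB2HSV)
k=blob(c,((h[...,1]<70)&(h[...,2]>120)).astype(np.uint8)*255,(258,300,134,172)); print("dish",rect(ray(c,k,.018)))
E
python3 -m jog '-0.04 0.02 0 0 0 0 0;-0.08 0.04 0 0 0 0 0;-0.12 0.06 0 0 0 0 0;-0.15 0.08 0 0 0 0 0;-0.18 0.1 0 0 0 0 0;-0.21 0.108 0 0 0 0 0;-0.234 0.11 0 0 0 0 0;-0.234 0.11 0 0 0 0 0;-0.234 0.11 0 0 0 0 0;-0.234 0.11 0 0 0 0 0;-0.234 0.11 0 0 0 0 0'
python3 -c "
from h import *
c=env.camera('scene'); cv2.imwrite('pics/n0.png',c['frame'][:,:,::-1])"
```

```text
dish (array([753.6,  12.3]), [np.float64(81.8), np.float64(84.3)], -1.543)
time_s: 12.42
eef_pos: [0.6719, 0.0136, 0.1112]
orientation: [0.71, 0.704, -0.0, -0.0]
ft_force: [0.3, 0.5, 0.1]
opening: 0.0001
finger_force: 0.0
```

```bash
cat > near.py <<'E'
from h import *
c=env.camera("scene"); h=cv2.cvtColor(c["frame"],cv2.COLOR_RGB2HSV)
# silver blob near seated tube: left (near-end) extreme of its outline
m=((h[...,1]<80)&(h[...,2]>60)).astype(np.uint8)*255
k=blob(c,m,(255,320,205,250)); print("left extreme",k[k[:,0].argmin()],"min/max",k.min(0),k.max(0))
s=env.read_state(); print(s["time_s"],s["eef_pos"].round(4),s["ft_force"].round(1))
print("pred left", [(dx,proj(c,[[.4975+dx,.0145+.02*np.cos(a),.0246+.02*np.sin(a)] for a in np.linspace(0,6.28,60)]).min(0)[0].round(1)) for dx in (0,.005,.01)])
E
python3 near.py
python3 -m jog '0 0 0.03 0 0 0 0;0 0 0.06 0 0 0 0;0 0 0.08 0 0 0 0;0 0 0.089 0 0 0 0;0 -0.006 0.089 0 0 0 0;0 -0.01 0.089 0 0 0 0;0 -0.012 0.089 0 0 0 0;0 -0.014 0.089 0 0 0 0;0 -0.016 0.089 0 0 0 0;0 -0.018 0.089 0 0 0 0;0 -0.02 0.089 0 0 0 0;0 -0.02 0.089 0 0 0 0;0 -0.02 0.089 0 0 0 0'
python3 near.py
```

```text
left extreme [261 220] min/max [261 212] [314 248]
12.5167 [0.672  0.0142 0.1113] [0.5 0.8 0.7]
pred left [(0, np.float64(257.1)), (0.005, np.float64(258.6)), (0.01, np.float64(260.1))]
time_s: 13.6
eef_pos: [0.6524, 0.0132, 0.0225]
orientation: [0.711, 0.704, 0.0, 0.0]
ft_force: [-0.2, 0.6, 0.4]
opening: 0.0005
finger_force: 0.0
left extreme [261 220] min/max [261 212] [318 249]
13.65 [0.6525 0.0132 0.0224] [-0.   0.3  0.2]
pred left [(0, np.float64(257.1)), (0.005, np.float64(258.6)), (0.01, np.float64(260.1))]
```

```bash
python3 -m jog '0 -0.001 0 0 0 0 0;0 -0.002 0 0 0 0 0;0 -0.003 0 0 0 0 0;0 -0.004 0 0 0 0 0;0 -0.005 0 0 0 0 0;0 -0.006 0 0 0 0 0;0 -0.007 0 0 0 0 0;0 -0.007 0 0 0 0 0'; python3 near.py
python3 -m jog '0 -0.001 0 0 0 0 0;0 -0.002 0 0 0 0 0;0 -0.003 0 0 0 0 0;0 -0.003 0 0 0 0 0'; python3 near.py
```

```text
time_s: 14.32
eef_pos: [0.6451, 0.0133, 0.0223]
orientation: [0.711, 0.704, -0.0, -0.0]
ft_force: [0.7, -0.6, 0.3]
opening: 0.0001
finger_force: 0.1
left extreme [259 221] min/max [259 211] [315 248]
14.3667 [0.6452 0.0133 0.0223] [ 0.1  0.1 -0.3]
pred left [(0, np.float64(257.1)), (0.005, np.float64(258.6)), (0.01, np.float64(260.1))]
time_s: 14.7
eef_pos: [0.6421, 0.0134, 0.0223]
orientation: [0.711, 0.704, -0.0, -0.0]
ft_force: [-0.2, -0.5, -0.8]
opening: -0.0001
finger_force: 0.1
left extreme [258 221] min/max [258 211] [313 247]
14.75 [0.6421 0.0133 0.0223] [-0.2 -0.1 -0.4]
pred left [(0, np.float64(257.1)), (0.005, np.float64(258.6)), (0.01, np.float64(260.1))]
```

Moved about 10 mm. I'll back off, lift, clear the view and measure.

```bash
python3 -m jog '0 0.006 0 0 0 0 0;0 0.016 0 0 0 0 0;0 0.024 0 0 0 0 0;0 0.026 -0.03 0 0 0 0;0 0.026 -0.06 0 0 0 0;0 0.026 -0.089 0 0 0 0;0.03 0 -0.1 0 0 0 0;0.07 -0.03 -0.1 0 0 0 0;0.11 -0.06 -0.1 0 0 0 0;0.15 -0.09 -0.1 0 0 0 0;0.19 -0.09 -0.1 0 0 0 0;0.23 -0.09 -0.1 0 0 0 0;0.26 -0.09 -0.1 0 0 0 0;0.26 -0.09 -0.1 0 0 0 0;0.26 -0.09 -0.1 0 0 0 0'; python3 fin.py; python3 near.py; ls -t pics|head -1
```

```text
time_s: 16.0
eef_pos: [0.5547, 0.2772, 0.1223]
orientation: [0.709, 0.705, 0.0, 0.0]
ft_force: [0.2, -1.2, -0.1]
opening: 0.0001
finger_force: 0.0
(array([565.5,  16.1]), [np.float64(40.6), np.float64(130.9)], 0.024) [268 191] [282 235]
x ends 0.4996305134007191 0.6312491781485114 y -0.005398520886961489 0.03557749574451762
0 [268.  190.5] [282.9 236.9]
0.005 [268.1 188.8] [283.  235.2]
0.01 [268.1 187.2] [283.  233.5]
left extreme [258 218] min/max [258 211] [311 247]
16.15 [0.555  0.2731 0.122 ] [ 1.  -0.1 -0.2]
pred left [(0, np.float64(257.1)), (0.005, np.float64(258.6)), (0.01, np.float64(260.1))]
f161.png
```

View pics/f161.png

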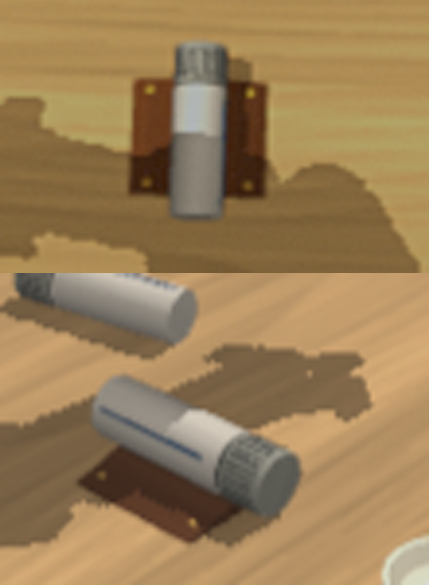

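The tube is seated parallel in the groove, at top crop rows 42 to 219. That is within about 1 mm of the centred prediction, and the arm is clear.

```bash
python3 -c "
from station import env
print(env.job_done())"
```

```text
the job is handed in; nothing more can be done
None
```

The silver tube was rolled over the cradle's side into the V groove and nudged along it to about 1–2 mm of centre by camera measurement; it lay seated with the arm clear and the bystanders untouched when I handed the job in at about 16 s, and no verdict was returned.

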